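# Tip the cast tilt stands over, inspect their undersides and reject the one missing a boss

## Task

Push each of the three grey tilt stands over backwards by its leg, without picking it up, so that it lies on the leg and its hollow foot shows. With all three over, look or feel inside the feet: set the one that lacks a brass boss gently into the red tray, in any attitude, and let go of it. Leave the two sound ones lying where they tipped over, leave the other things on the bench alone, and keep the arm clear of the lamp that hangs over the left mat.

Things in the scene. Friction and masses are not known exactly. Their poses are not given: they have to be found in the camera images.
- stand_1: grey die-cast tilt stand, 52 mm wide (y), 0.1 to 0.25 kg, a V of foot and 5 mm thick leg meeting at 60 degrees at the heel. Origin: middle of the heel edge, on the bench. As first standing z is up, the hollow foot reaches 70 mm along -x (top face 24 mm up), the leg rises from the heel and leans back over the foot; its top edge is 40 mm along -x, 69 mm up. Any one of the three stands may be the bad one
- stand_2: same outside as stand_1, same frame. Under the foot: a solid block (z = 12 to 24 mm) with a 4 mm skirt round it down to z = 0; inside the skirt, hidden while it stands, two brass bosses of 12 mm diameter reach from the block down to z = 2.5 mm, at x = -38, y = +12 and y = -12 mm. Just one of the three stands, not known which, lacks one boss, on either side: the block is bare there, 9.5 mm deeper
- stand_3: same outside as stand_1, same frame. Pushed at its leg along its +x, a stand turns about its heel, which may slide; past about 60 degrees it falls by itself and after 120 degrees rests on the leg's outer face (z axis 120 degrees from up). The foot then stands up, its underside facing the former -x side and 30 degrees upwards, its toe end 49 to 61 mm high, 35 to 56 mm beyond the heel (its first +x)
- reject_tray: fixed red open tray for rejects, outside 130 mm (x) by 100 mm (y), walls 4 mm thick and 20 mm high, inner floor 4 mm above the mat; origin: middle of its underside, z up
- flux_tin: bystander, to be left alone: round flux tin, white with ochre lid, 50 mm diameter, 22 mm high; origin: middle of its underside
- nut_jar: bystander, to be left alone: clear jar with black cap, 44 mm diameter, 52 mm high; origin: middle of its underside
- tape_roll: bystander, to be left alone: black tape roll, 64 mm diameter, 18 mm high; origin: middle of its underside
- brushless_motor: bystander, to be left alone: small orange and white motor standing shaft up, 42 x 42 x 48 mm; origin: middle of its underside
- solder_reel: bystander, to be left alone: solder reel with black flanges, 54 mm diameter, 38 mm high; origin: middle of its underside
- stand_1_mid (a point): middle of stand_1: the point between foot and leg at x = -27, z = 24 mm in its own frame
- stand_2_mid (a point): middle of stand_2: the point between foot and leg at x = -27, z = 24 mm in its own frame
- stand_3_mid (a point): middle of stand_3: the point between foot and leg at x = -27, z = 24 mm in its own frame

How it is judged:
On the way:
1. all three stands have been tipped over onto their legs and lie still, outside the tray (angle between each of stand_1, stand_2, stand_3's own z axis and vertical above 1.9 rad and linear speed of each of stand_1, stand_2, stand_3 below 0.03 m/s and height (world z) of each of stand_1, stand_2, stand_3 below 0.015 m and horizontal distance between each of stand_1, stand_2, stand_3 and reject_tray above 0.075 m), for 0.2 s.
At the end, for the whole second after the job is handed in: The stand that lacks a boss rests released and still in the red tray (its middle within the tray's walls, less than 60 mm up, its weight on the tray); the two sound stands lie still on their legs, foot up, on the bench, with their heels within 60 mm of where they began (((z of stand_1_boss_c0 in the frame of stand_1 above 0.012 m and linear speed of stand_1 below 0.02 m/s and height (world z) of stand_1_mid below 0.06 m and contact force between the fingers and stand_1 below 0.1 N and contact force between stand_1 and reject_tray above 0.3 N and x of stand_1_mid in the frame of reject_tray between -0.062 and 0.062 m and y of stand_1_mid in the frame of reject_tray between -0.047 and 0.047 m) or (not (z of stand_1_boss_c0 in the frame of stand_1 above 0.012 m) and angle between stand_1's own z axis and vertical above 1.9 rad and height (world z) of stand_1 below 0.015 m and distance of stand_1 from where it was at the start of the episode below 0.06 m and linear speed of stand_1 below 0.02 m/s)) and ((z of stand_2_boss_c0 in the frame of stand_2 above 0.012 m and linear speed of stand_2 below 0.02 m/s and height (world z) of stand_2_mid below 0.06 m and contact force between the fingers and stand_2 below 0.1 N and contact force between stand_2 and reject_tray above 0.3 N and x of stand_2_mid in the frame of reject_tray between -0.062 and 0.062 m and y of stand_2_mid in the frame of reject_tray between -0.047 and 0.047 m) or (not (z of stand_2_boss_c0 in the frame of stand_2 above 0.012 m) and angle between stand_2's own z axis and vertical above 1.9 rad and height (world z) of stand_2 below 0.015 m and distance of stand_2 from where it was at the start of the episode below 0.06 m and linear speed of stand_2 below 0.02 m/s)) and ((z of stand_3_boss_c0 in the frame of stand_3 above 0.012 m and linear speed of stand_3 below 0.02 m/s and height (world z) of stand_3_mid below 0.06 m and contact force between the fingers and stand_3 below 0.1 N and contact force between stand_3 and reject_tray above 0.3 N and x of stand_3_mid in the frame of reject_tray between -0.062 and 0.062 m and y of stand_3_mid in the frame of reject_tray between -0.047 and 0.047 m) or (not (z of stand_3_boss_c0 in the frame of stand_3 above 0.012 m) and angle between stand_3's own z axis and vertical above 1.9 rad and height (world z) of stand_3 below 0.015 m and distance of stand_3 from where it was at the start of the episode below 0.06 m and linear speed of stand_3 below 0.02 m/s))); the robot touches nothing.
It fails at once if a stand is lifted off the bench before it has been tipped over ((height (world z) of stand_1 above 0.035 m and angle between stand_1's own z axis and vertical below 1.2 rad) or (height (world z) of stand_2 above 0.035 m and angle between stand_2's own z axis and vertical below 1.2 rad) or (height (world z) of stand_3 above 0.035 m and angle between stand_3's own z axis and vertical below 1.2 rad)).
It fails at once if a sound stand is picked up ((not (z of stand_1_boss_c0 in the frame of stand_1 above 0.012 m) and height (world z) of stand_1 above 0.04 m) or (not (z of stand_2_boss_c0 in the frame of stand_2 above 0.012 m) and height (world z) of stand_2 above 0.04 m) or (not (z of stand_3_boss_c0 in the frame of stand_3 above 0.012 m) and height (world z) of stand_3 above 0.04 m)).
It fails at once if a stand is thrown or dropped (faster than 1.2 m/s) (linear speed of any of stand_1, stand_2, stand_3 above 1.2 m/s).
It fails at once if a bystander is moved by more than 20 mm (distance of any of flux_tin, nut_jar, tape_roll, brushless_motor, solder_reel from where it was at the start of the episode above 0.02 m).
It also fails if it takes over 72 s, if anything falls off the work surface, if the arm or the gripper's body presses on something with over 40 N, if the wrist force passes 120 N, or if a joint passes its speed limit or range.

## Robot

A 7-joint arm with a two-finger parallel gripper is mounted at the origin on a cart in front of the work surface, level with it; the furniture and walls round the work are solid. World frame = base frame: x ahead of the robot, y to its left, z up, the work surface at z = 0. Lengths are in m, angles in rad, forces in N, time in s.
With the tool pointing down it reaches from about 0.35 to 0.9 m from the base axis. Payload 19.9 kg.
Tool frame: the origin (TCP) lies between the finger pads; the fingertips stand 19 mm ahead of it and the grasp point (between the pads) is the TCP; z points along the fingers, y is the direction in which the jaws open and shut (so a half turn about z gives the same grasp; the last joint's range is limited). The gripper opens to 94 mm and grips with 3 to 60 N. Pads are 16 mm wide; open, the fingers measure 119 mm over their backs; the gripper's body (75 mm by 177 mm) begins 78 mm behind the grasp point.
Start: joints at [-1.274, 0.417, -0.01, 1.614, 0.005, 1.111, -0.053], TCP at [0.208, 0.589, 0.224] pointing down, gripper open.
Joint ranges: [-2.81, 2.81], [-0.39, 2.02], [-1.27, 1.25], [0.06, 2.57], [-1.19, 4.33], [0.19, 2], [-2.82, 2.82]. Speed limits (rad/s): [1.89, 1.89, 2.39, 2.39, 3.01, 3.01, 3.01].

## Interface

Orientations are given as a 3x3 rotation matrix whose columns are the frame's x, y, z axes.
In Python, from rig import robot gives the robot as it stands. Calls block until the motion is done:
- robot.move_ptp(position, orientation): joint-space move of the TCP to a pose.
- robot.move_linear(position, velocity=0.15, frame=None, threshold=None): straight line of the TCP; frame=None keeps the orientation; velocity is the mean speed in m/s. With threshold (N) it stops when the force on the tool has changed by that much, and returns True; else False.
- robot.goto_joints(angles): joint-space move.
- robot.gripper_to(opening): finger opening in m; the grip force is fixed at half the most; returns when the fingers have stopped.
- robot.pause(seconds).
- robot.ik(position, orientation): joint angles nearest the present ones, or None.
- robot.get_state(): the state.
- robot.grab_frame(name): name is "side" or "top"; returns the picture (420x560x3 uint8, red, green, blue); there is no depth.
- robot.camera_info(name): a dict with "fx", "fy", "cx", "cy" (pixels), "dist" ([k1, k2, p1, p2, k3] as OpenCV has them; the pictures are not rectified), "rvec" (rotation vector, rad) and "tvec" (3), from world to camera coordinates, as OpenCV has them. Camera axes: x right, y down, z forward; pixel columns grow to the right and rows downward; lengths in m; the calibration is good to about 2 mm. A picture is of the moment at which its call begins. camera_info takes no time and is no camera call.
A pose or a line that the arm cannot do raises robot.PlanningError and nothing moves.
- robot.sign_off(): hands the job in, once; it reports no verdict.
The state is a dict: "time": time; "qpos": joint angles; "joint_vel": joint speeds; "effort": joint torques, N m; "ee_pos": TCP position; "tool_rot": TCP orientation; "force": force on the tool from outside, world axes, zero at the start; "moment": the same for the moment, N m; "opening": finger opening in m.
Only numpy, scipy, OpenCV 4.12 (cv2) and the standard library are available. Lean on these libraries where they do the work, as an engineer would, in place of code of your own. Each camera call takes 0.05 s, during which the arm holds its last target.

## Working session

There is one attempt and no reset: what is moved stays moved. The work goes in short steps, each a Python script; the robot and the scene stay as the last script left them, time stands still between calls to the robot, and variables do not carry over. Pictures are saved under pics/ and viewed, and the job is handed in when it is done.

```bash
ls; mkdir -p pics; python3 - <<'E'
from rig import robot
import cv2
for n in ("side","top"):
    im=robot.grab_frame(n); cv2.imwrite(f"pics/{n}0.png",im[:,:,::-1])
    print(n,robot.camera_info(n))
print(robot.get_state())
E
```

```text
pics
side {'fx': 428.7224740214722, 'fy': 428.7224740214722, 'cx': 275.7519889708936, 'cy': 206.11558236571622, 'dist': array([-0.12692434,  0.        ,  0.        ,  0.        ,  0.        ]), 'rvec': array([ 1.83553529, -0.85560723,  0.56134584]), 'tvec': array([-0.32052673,  0.23399355,  0.64528117])}
top {'fx': 436.71556519161317, 'fy': 436.71556519161317, 'cx': 279.97234476301463, 'cy': 206.4965646528907, 'dist': array([-0.02269965,  0.        ,  0.        ,  0.        ,  0.        ]), 'rvec': array([ 2.15439023, -2.1537302 ,  0.13067264]), 'tvec': array([0.04389122, 0.56376169, 1.06854553])}
{'time': 0.1, 'qpos': array([-1.27349007,  0.41790332, -0.01031414,  1.61411991,  0.00470475,
        1.11065147, -0.05300401]), 'joint_vel': array([-0.00206054, -0.00139759,  0.00114168, -0.00089815, -0.00052895,
       -0.00126086, -0.000263  ]), 'effort': array([ 1.17077005e-03, -8.52572680e+01,  6.40014745e-01, -4.26694822e+01,
       -4.88703686e-02,  1.62777904e-02,  1.27904727e-05]), 'ee_pos': array([0.20762673, 0.58917745, 0.22389212]), 'tool_rot': array([[-9.43157521e-01,  3.32345928e-01, -2.72052848e-04],
       [ 3.32346029e-01,  9.43156970e-01, -1.02274518e-03],
       [-8.33166563e-05, -1.05502549e-03, -9.99999440e-01]]), 'force': array([-0.11371164, -0.03876436,  0.84725274]), 'moment': array([-0.03374246, -0.01436692,  0.00572085]), 'opening': 0.09415044278911434}
```

View pics/side0.png

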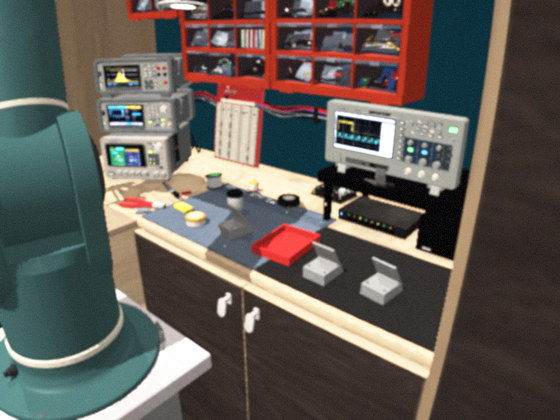

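View pics/top0.png

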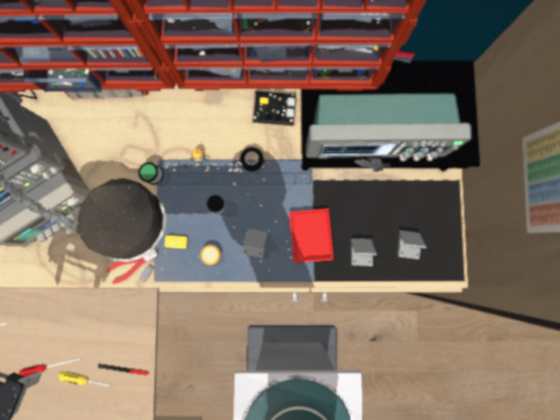

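```bash
cat > h.py <<'E'
import numpy as np, cv2
from rig import robot
def cam(n):
    c=robot.camera_info(n); K=np.array([[c['fx'],0,c['cx']],[0,c['fy'],c['cy']],[0,0,1.]])
    return K,np.array(c['dist']),np.array(c['rvec']),np.array(c['tvec'])
def proj(n,P):
    K,d,r,t=cam(n); return cv2.projectPoints(np.array(P,float).reshape(-1,1,3),r,t,K,d)[0].reshape(-1,2)
def ray(n,uv):
    K,d,r,t=cam(n); R=cv2.Rodrigues(r)[0]
    x=cv2.undistortPoints(np.array(uv,float).reshape(-1,1,2),K,d).reshape(-1,2)
    D=np.c_[x,np.ones(len(x))]@R; return -R.T@t,D
def onz(n,uv,z):
    C,D=ray(n,uv); z=np.broadcast_to(z,len(D)); return C+D*((z-C[2])/D[:,2])[:,None]
def tri(us,ut):
    (a,D),(b,E)=ray('side',[us]),ray('top',[ut]); D=D[0];E=E[0]
    s=np.linalg.lstsq(np.c_[D,-E],b-a,rcond=None)[0]; p=a+s[0]*D;q=b+s[1]*E
    return (p+q)/2,np.linalg.norm(p-q)
def grab(n,f,box=None,k=1):
    im=robot.grab_frame(n)[:,:,::-1].copy()
    if f: save(im,f,box,k)
    return im
def save(im,f,box=None,k=1):
    if box: im=im[box[1]:box[3],box[0]:box[2]]
    cv2.imwrite(f,cv2.resize(im,None,fx=k,fy=k,interpolation=cv2.INTER_CUBIC))
E
python3 - <<'E'
from h import *
np.set_printoptions(precision=3,suppress=True)
P=[[0,0,0],[.208,.589,.224],[.5,0,0],[.5,.3,0],[.5,-.3,0],[.7,0,0]]
print(proj('top',P),proj('side',P))
print(onz('top',[[363,251],[411,243],[256,243],[311,235],[120,220]],[0.03,.03,.03,.02,0.3]))
print(ray('side',[[280,210]])[0],ray('top',[[280,210]])[0])
save(cv2.imread('pics/top0.png'),'pics/t1.png',(225,180,465,290),3.3)
save(cv2.imread('pics/side0.png'),'pics/s1.png',(120,160,440,320),2.5)
E
```

```text
[[297.797 435.442]
 [ 10.816 368.793]
 [297.03  232.636]
 [181.482 232.573]
 [412.711 232.615]
 [296.702 157.163]] [[ 73.019 354.117]
 [ 28.384 133.991]
 [276.143 241.096]
 [192.529 207.727]
 [394.63  287.699]
 [324.491 213.769]]
[[ 0.452 -0.164  0.03 ]
 [ 0.472 -0.286  0.03 ]
 [ 0.472  0.104  0.03 ]
 [ 0.493 -0.035  0.02 ]
 [ 0.504  0.35   0.3  ]]
[-0.176 -0.566  0.472] [0.425 0.039 1.131]
```

View pics/t1.png

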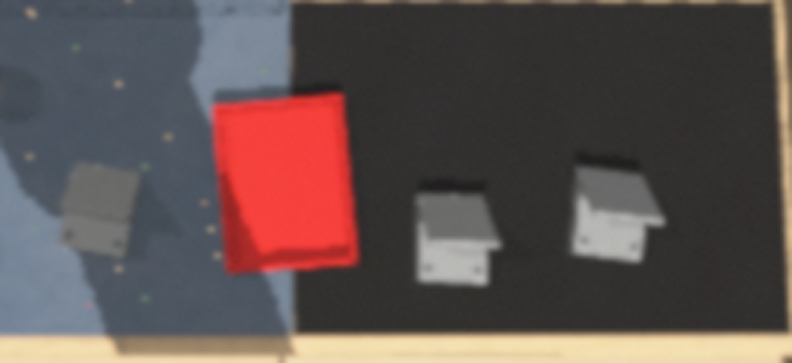

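View pics/s1.png

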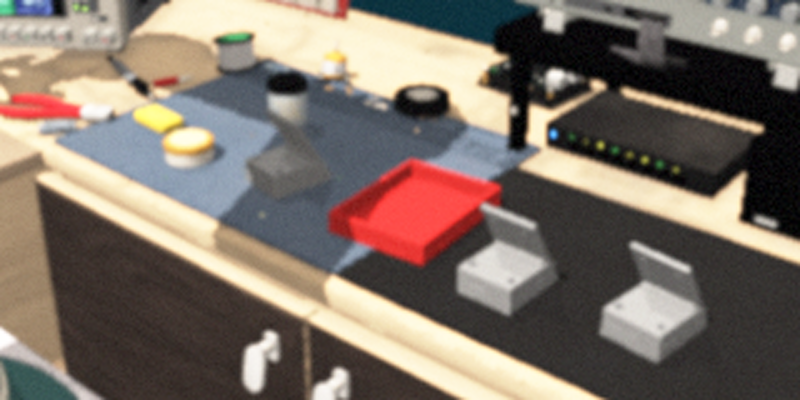

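```bash
python3 - <<'E'
from h import *
np.set_printoptions(precision=4,suppress=True)
im=cv2.imread('pics/top0.png')
for i,b in enumerate([(235,220,275,265),(340,230,385,272),(392,222,435,265)]):
    save(im,f'pics/tz{i}.png',b,12)
a=cv2.hconcat([cv2.resize(cv2.imread(f'pics/tz{i}.png'),(390,390)) for i in range(2)])
print(tri((183,3),(120,220)))
E
```

```text
(array([0.4847, 0.2656, 0.5214]), np.float64(0.004371800988096382))
```

View pics/tz0.png

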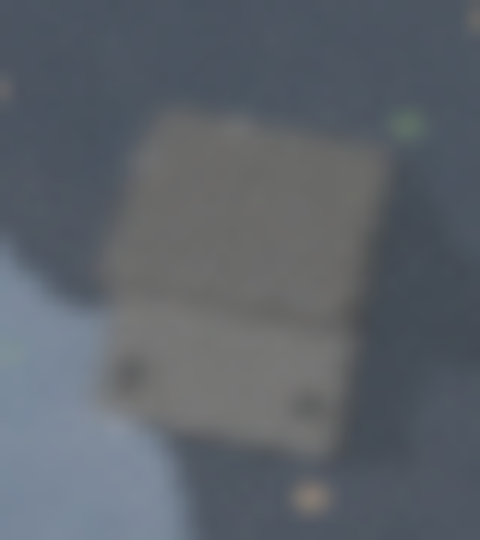

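View pics/tz1.png

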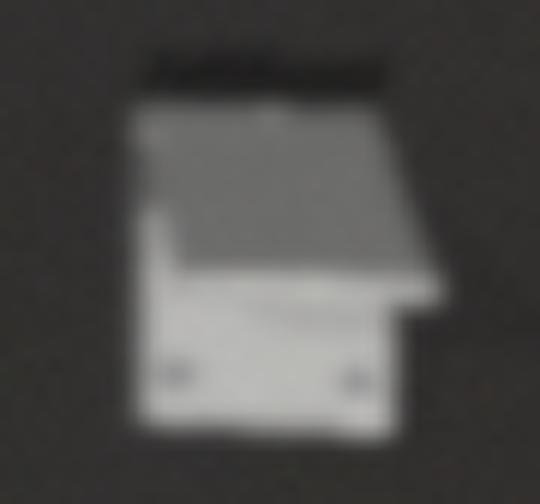

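View pics/tz2.png

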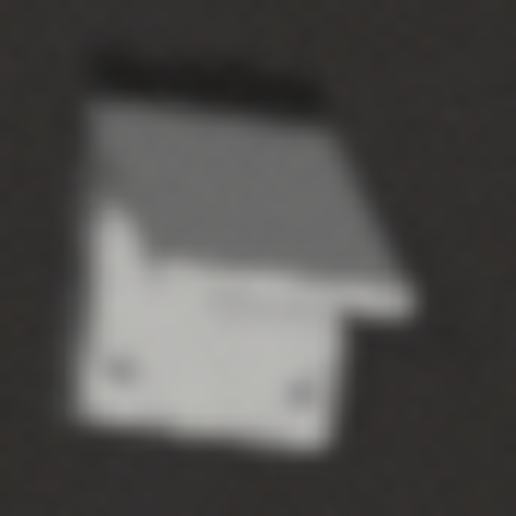

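```bash
python3 - <<'E'
from h import *
np.set_printoptions(precision=4,suppress=True)
B=[(235,220),(340,230),(392,222)]
H=[[(165,108),(388,150)],[(140,103),(375,105)],[(92,103),(338,130)]]
T=[[(100,402),(333,452)],[(145,425),(393,435)],[(72,418),(330,445)]]
for b,h,t in zip(B,H,T):
    h=onz('top',np.array(h)/12+b-.5+.5/12,0.002); t=onz('top',np.array(t)/12+b-.5+.5/12,.024)
    ax=h.mean(0)-t.mean(0); L=h[0]-h[1]; M=t[0]-t[1]
    print(h.mean(0),t.mean(0),np.linalg.norm(ax[:2]),np.linalg.norm(L),np.linalg.norm(M[:2]),'yaw',np.degrees([np.arctan2(ax[1],ax[0]),np.arctan2(-L[0],L[1]),np.arctan2(-M[0],M[1])]))
im=cv2.imread('pics/top0.png');hsv=cv2.cvtColor(im,cv2.COLOR_BGR2HSV)
m=((hsv[:,:,0]<8)|(hsv[:,:,0]>172))&(hsv[:,:,1]>150)&(hsv[:,:,2]>90)
m=m.astype(np.uint8);m[:190]=0;m[275:]=0;m[:,:280]=0;m[:,345:]=0
c=max(cv2.findContours(m,0,1)[0],key=cv2.contourArea);r=cv2.minAreaRect(c);print(r)
p=onz('top',cv2.boxPoints(r),.02);print(p,p.mean(0))
# bystanders and lamp
print('motor?/tin/jar/reel/tape',onz('top',[[197,154],[210,254],[216,204],[149,172],[251,158]],[.05,.022,.05,.04,.018]))
# ptp reachability
for x,y,z in [(.45,-.16,.3),(.45,.1,.2),(.4,0,.35)]:
    print(robot.ik([x,y,z],np.array([[1,0,0],[0,-1,0],[0,0,-1.]])))
E
```

```text
[0.5059 0.1022 0.002 ] [0.4416 0.1131 0.024 ] 0.06520601555082514 0.04904203821162059 0.05016110890136656 yaw [ -9.6665 -10.6396 -11.9744]
[ 0.4855 -0.1651  0.002 ] [ 0.4161 -0.162   0.024 ] 0.0694652540703196 0.05059980261449014 0.05197455673998139 yaw [-2.5178 -0.5019 -2.3191]
[ 0.5034 -0.2911  0.002 ] [ 0.4357 -0.2794  0.024 ] 0.06875954540881489 0.05333061001200309 0.054424907974576324 yaw [-9.8174 -6.3059 -6.0014]
((311.2920837402344, 235.42080688476562), (52.83647537231445, 40.49801254272461), 84.2894058227539)
[[ 0.5537  0.0223  0.02  ]
 [ 0.5641 -0.0811  0.02  ]
 [ 0.4303 -0.0926  0.02  ]
 [ 0.4202  0.0092  0.02  ]] [ 0.4921 -0.0355  0.02  ]
motor?/tin/jar/reel/tape [[0.6963 0.2548 0.05  ]
 [0.4444 0.221  0.022 ]
 [0.5682 0.2039 0.05  ]
 [0.652  0.3785 0.04  ]
 [0.6935 0.1198 0.018 ]]
[-0.8127  0.153   1.2114  1.8969 -0.154   1.1945 -1.119 ]
[-0.9116  0.1782  0.6971  2.0507 -0.1395  0.9583 -1.7126]
[-0.8319 -0.1767  0.6665  1.9627  0.1124  1.3198 -1.7718]
```

```bash
cat > fk.py <<'E'
import numpy as np
from scipy.spatial.transform import Rotation as R
def rz(a): return R.from_euler('z',a).as_matrix()
def ry(a): return R.from_euler('y',a).as_matrix()
def fk(q,p,s):
    d,L1,L2,L3,a,b=p
    A=rz(s[0]*q[0])@ry(q[1])@rz(s[1]*q[2]); P0=np.array([0,0,d]); P1=P0+A@[a,0,L1]
    B=A@ry(q[3])@rz(s[2]*q[4]); P2=P1+A@ry(q[3])@[-a,0,L2]
    C=B@ry(q[5]); P3=P2+C@[b,0,L3]
    return P0,P1,P2,P3,C@rz(s[3]*q[6])
E
python3 - <<'E'
from h import *; from fk import *
from scipy.optimize import least_squares
np.set_printoptions(precision=4,suppress=True)
rng=np.random.default_rng(0);D=[]
st=robot.get_state();D.append((st['qpos'],st['ee_pos'],st['tool_rot']))
while len(D)<40:
    P=np.array([rng.uniform(.2,.6),rng.uniform(-.3,.6),rng.uniform(.1,.5)])
    O=R.from_euler('xyz',[np.pi+rng.uniform(-.4,.4),rng.uniform(-.4,.4),rng.uniform(-2,2)]).as_matrix()
    q=robot.ik(P,O)
    if q is not None: D.append((np.array(q),P,O))
import itertools
best=None
for s in itertools.product([1,-1],repeat=3):
    s=list(s)+[1]
    f=lambda p:np.concatenate([fk(q,p,s)[3]-P for q,P,O in D])
    r=least_squares(f,[.33,.35,.35,.25,0,0])
    if best is None or r.cost<best[0]: best=(r.cost,s,r.x)
print(best)
E
```

```text
(np.float64(0.01551818024761269), [-1, -1, -1, 1], array([0.299 , 0.4819, 0.4768, 0.3044, 0.0031, 0.0021]))
```

```bash
cat >> h.py <<'E'
ST=[((.508,.101),np.radians(-11)),((.4855,-.165),np.radians(-2)),((.5035,-.290),np.radians(-7))]
def down(psi):
    c,s=np.cos(psi),np.sin(psi); return np.array([[c,s,0],[s,-c,0],[0,0,-1.]])
def loc(i,x,y,tipz):
    (h0,h1),p=ST[i]; c,s=np.cos(p),np.sin(p); return np.array([h0+c*x-s*y,h1+s*x+c*y,tipz+.019])
E
python3 - <<'E'
from h import *
from fk import fk
np.set_printoptions(precision=3,suppress=True)
q=robot.get_state()['qpos'].copy()
r=[-1.274,-.25,0,2.3,0,1.09,-.05]
robot.goto_joints(r)
s=robot.get_state();print(s['time'],s['ee_pos'])
r[0]=.35;r[6]=-1.5
robot.goto_joints(r)
robot.gripper_to(0.0)
s=robot.get_state();print(s['time'],s['ee_pos'],s['tool_rot'],s['opening'],s['force'])
for i in range(3):
    for f in (0,np.pi):
        print(i,f,robot.ik(loc(i,-.062,0,.10),down(ST[i][1]+f)))
grab('top','pics/top1.png');grab('side','pics/side1.png')
E
```

```text
1.3583 [0.115 0.272 0.244]
5.075 [ 0.265 -0.129  0.244] [[ 0.961 -0.276  0.002]
 [-0.276 -0.961 -0.001]
 [ 0.002  0.    -1.   ]] 0.00027204561309721953 [-0.29  -0.16  -0.028]
0 0 [ 0.083  0.302 -0.454  2.092  0.186  0.785 -2.248]
0 3.141592653589793 [ 0.582  0.487 -1.081  2.079  0.555  0.899  0.565]
1 0 [ 0.29   0.26   0.011  2.122 -0.004  0.76  -1.303]
1 3.141592653589793 [ 1.203  0.47  -1.08   2.095  0.541  0.888  1.345]
2 0 [ 0.4    0.374  0.132  1.96  -0.066  0.812 -1.124]
2 3.141592653589793 [ 1.343  0.624 -1.084  1.931  0.661  0.998  1.399]
```

```bash
cat >> h.py <<'E'
def push(i):
    O=down(ST[i][1])
    robot.move_ptp(loc(i,-.064,0,.11),O)
    robot.move_linear(loc(i,-.064,0,.057),velocity=.15)
    print('t',robot.get_state()['time'])
    f0=robot.get_state()['force']
    for x,z in [(-.018,.066),(.032,.061)]:
        robot.move_linear(loc(i,x,0,z),velocity=.08)
        print(robot.get_state()['force']-f0)
E
python3 - <<'E'
from h import *
push(2)
grab('side','pics/s2.png',(320,200,460,340),4); print(robot.get_state()['time'])
E
```

```text
t 6.6917
[-0.55288613 -0.32345901  0.55489165]
[-0.76860285  1.2372595   0.67161677]
8.25
```

View pics/s2.png

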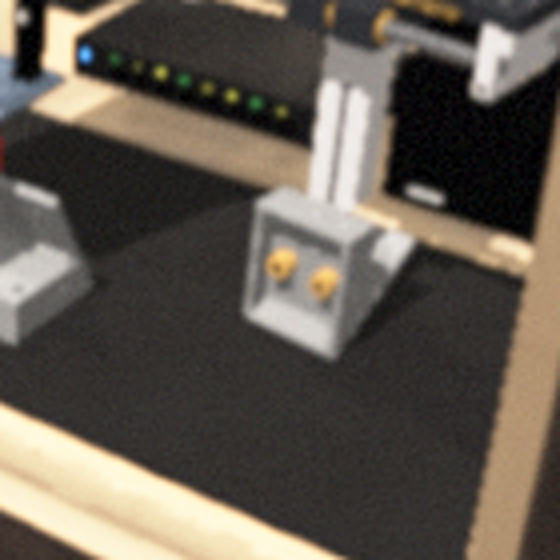

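The stand leans against the fingers, past tipping (crop px 300,270). Both brass bosses are visible, so this one looks sound. I'll lift the fingers out and let it settle.

```bash
python3 - <<'E'
from h import *
robot.move_linear(loc(2,.032,0,.10),velocity=.06)
grab('side','pics/s3.png',(320,200,460,340),4)
push(1)
grab('side','pics/s4.png',(260,180,400,320),4); print(robot.get_state()['time'])
robot.move_linear(loc(1,.032,0,.10),velocity=.06)
grab('side','pics/s5.png',(240,180,440,330),4)
E
python3 -c "
import cv2
a=[cv2.resize(cv2.imread(f'pics/{n}.png'),(390,390)) for n in ('s3','s4')];cv2.imwrite('pics/c1.png',cv2.hconcat(a))"
```

```text
t 10.3333
[ 0.15276624  0.37736499 -0.06473146]
[0.96068434 0.73435762 0.47321523]
11.8917
```

View pics/c1.png

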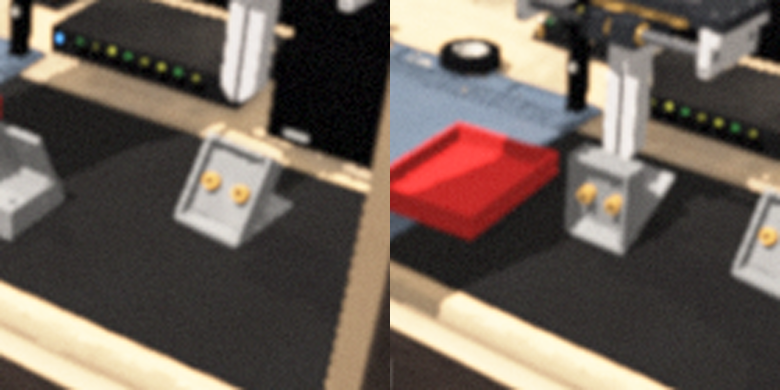

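View pics/s5.png

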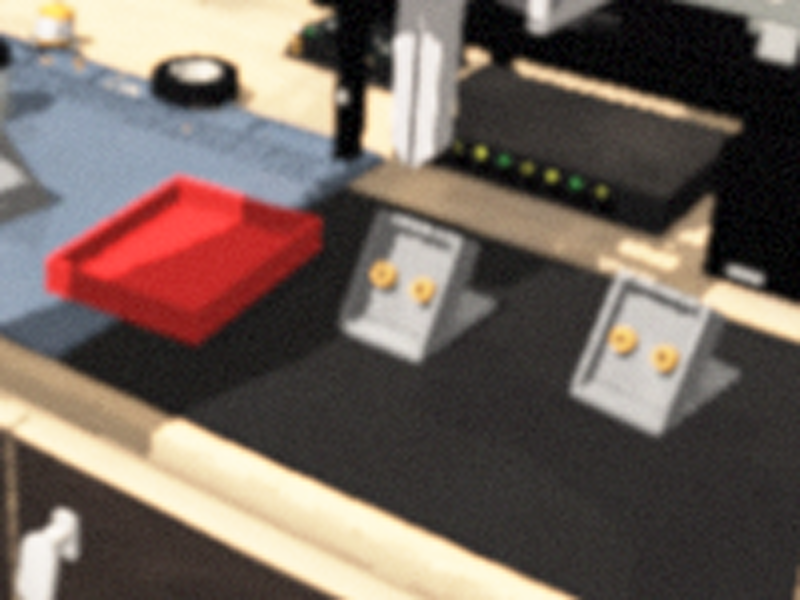

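Both right-hand stands (crop px 400,285 and 645,350) lie on their legs, each with two bosses. That makes the left one the suspect, so I'll tip it next.

```bash
python3 - <<'E'
from h import *
robot.move_linear(loc(1,.0,0,.15),velocity=.2)
q=robot.ik(loc(0,-.064,0,.11),down(ST[0][1]));print(q)
push(0)
grab('side','pics/s6.png',(180,160,300,260),5); print(robot.get_state()['time'])
robot.move_linear(loc(0,.032,0,.10),velocity=.06)
grab('side','pics/s7.png',(180,160,300,260),5)
E
```

```text
[-0.27637417  0.25306657 -0.04483335  2.10001856  0.01581612  0.78881365
 -2.0937098 ]
t 14.7917
[ 0.03951048  0.60857889 -0.6899328 ]
[ 0.51019811 -0.17798633 -0.54430821]
16.35
```

View pics/s6.png

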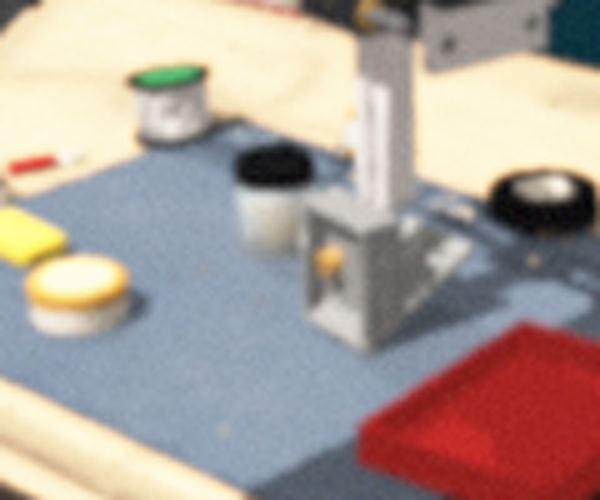

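View pics/s7.png

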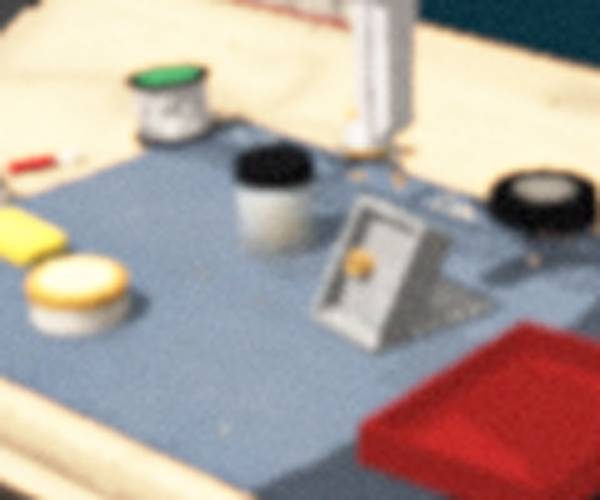

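The left stand (crop px 375,275) has only its left-hand boss; the right side is bare. It is the reject, which agrees with the other two being sound. I'll clear the arm, then measure it for the grasp.

```bash
python3 - <<'E'
from h import *
np.set_printoptions(precision=4,suppress=True)
robot.move_linear(loc(0,.0,0,.15),velocity=.2)
robot.move_ptp([.32,-.06,.26],down(ST[0][1]))
robot.gripper_to(.094)
t=grab('top','pics/top2.png');s=grab('side','pics/side2.png')
save(t,'pics/t2z.png',(235,205,280,250),12); save(s,'pics/s2z.png',(230,185,290,230),12)
save(t,'pics/t2.png',(225,180,465,290),3.3)
print(robot.get_state()['time'])
E
```

```text
20.225
```

View pics/t2z.png

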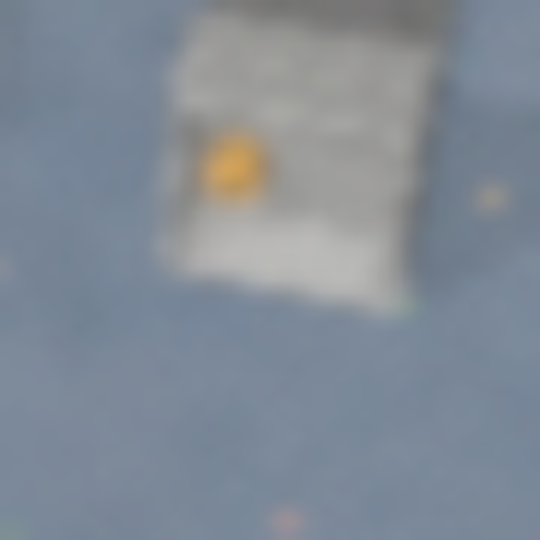

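View pics/s2z.png

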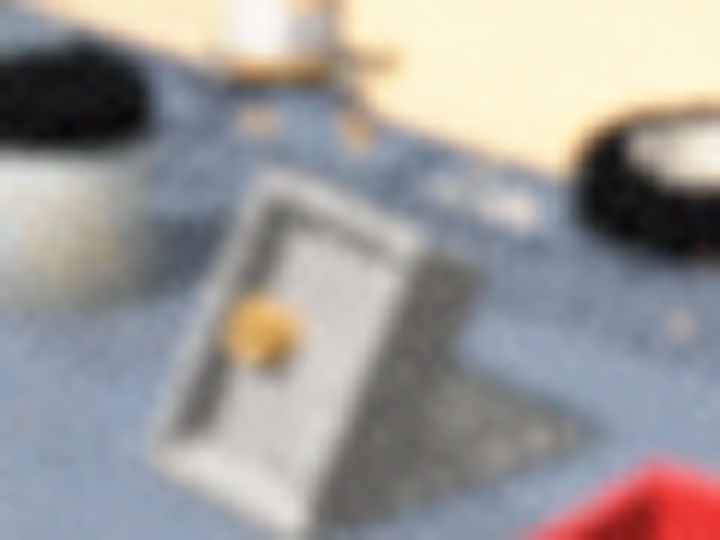

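View pics/t2.png

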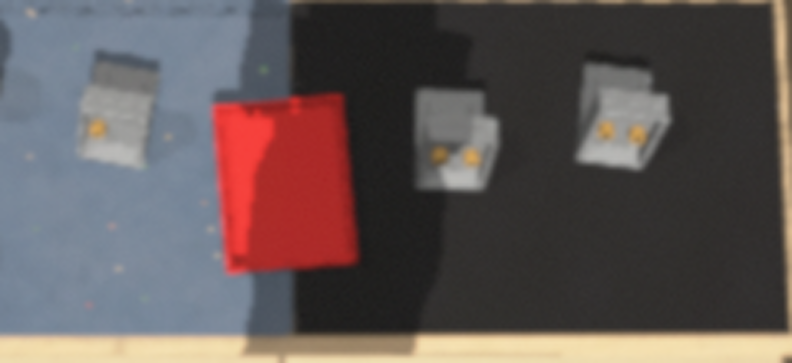

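```bash
python3 - <<'E'
from h import *
np.set_printoptions(precision=4,suppress=True)
T=lambda a:(np.array(a)/12+[235,205]-.5)
S=lambda a:(np.array(a)/12+[230,185]-.5)
Z=lambda a:(np.array(a)/3.3+[225,180]-.5)
h=onz('top',T([(165,265),(400,308)]),0);u=onz('top',T([(195,20),(442,45)]),.061)
print('top heel',h,h.mean(0),'toe',u,u.mean(0))
L=h[0]-h[1];print('yaw',np.degrees(np.arctan2(-L[0],L[1])))
a=u.mean(0)-h.mean(0);print(np.degrees(np.arctan2(a[1],a[0])),np.linalg.norm(a[:2]))
h2=onz('side',S([(155,460),(300,535)]),0);u2=onz('side',S([(265,175),(420,240)]),.061)
print('side heel',h2,h2.mean(0),u2,u2.mean(0))
L=h2[0]-h2[1];print('yaw',np.degrees(np.arctan2(-L[0],L[1])))
for q in ([(417,187),(487,190)],[(577,160),(643,168)]): print(onz('top',Z(q),0).mean(0))
E
```

```text
top heel [[0.5157 0.1266 0.    ]
 [0.5064 0.0757 0.    ]] [0.511  0.1011 0.    ] toe [[0.5614 0.1162 0.061 ]
 [0.5562 0.0653 0.061 ]] [0.5588 0.0907 0.061 ]
yaw -10.350687329970125
-12.319068071642212 0.048858124547449706
side heel [[ 0.5199  0.1283 -0.    ]
 [ 0.5136  0.0808  0.    ]] [ 0.5168  0.1046 -0.    ] [[0.5432 0.1163 0.061 ]
 [0.5382 0.0689 0.061 ]] [0.5407 0.0926 0.061 ]
yaw -7.594606724899034
[ 0.4897 -0.1667  0.    ]
[ 0.5089 -0.2916  0.    ]
```

```bash
python3 - <<'E'
from h import *
np.set_printoptions(precision=4,suppress=True)
p=np.radians(-10.5);d=np.array([np.cos(p),np.sin(p)]);n=np.array([-d[1],d[0]])
g=np.array([.513,.102])+.036*d-.001*n; print(g)
O=down(p)
robot.move_ptp([*g,.16],O)
robot.move_linear([*g,.040],velocity=.12)
f0=robot.get_state()['force']
robot.gripper_to(.03)
s=robot.get_state();print(s['opening'],s['force']-f0,s['time'])
grab('side','pics/s8.png',(180,150,330,260),5)
E
```

```text
[0.5482 0.0945]
0.051802971502517246 [-0.6066 -0.9482 -0.0162] 23.225
```

View pics/s8.png

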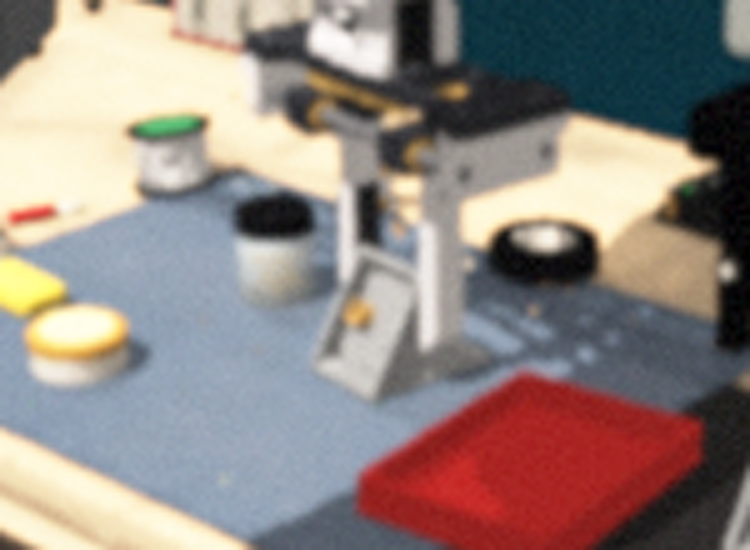

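The fingers hold the foot across its 52 mm width (opening 51.8 mm). I'll lift it and place it in the tray.

```bash
python3 - <<'E'
from h import *
np.set_printoptions(precision=4,suppress=True)
g=robot.get_state()['ee_pos']
robot.move_linear([g[0],g[1],.13],velocity=.1)
s=robot.get_state();print(s['opening'],s['force'])
O=down(np.radians(5));c=[.490,-.0355]
robot.move_linear([*c,.13],velocity=.12,frame=O)
robot.move_linear([*c,.055],velocity=.1)
grab('side','pics/s9.png',(210,150,360,270),5)
r=robot.move_linear([*c,.042],velocity=.02,threshold=2.0)
s=robot.get_state();print(r,s['ee_pos'],s['force'],s['opening'],s['time'])
grab('side','pics/s10.png',(210,150,360,270),5)
E
```

```text
0.0516445722768555 [-0.0273 -0.4978 -1.2328]
True [ 0.49   -0.0355  0.0438] [0.3133 0.1925 2.4232] 0.05190560643981079 27.1583
```

View pics/s10.png

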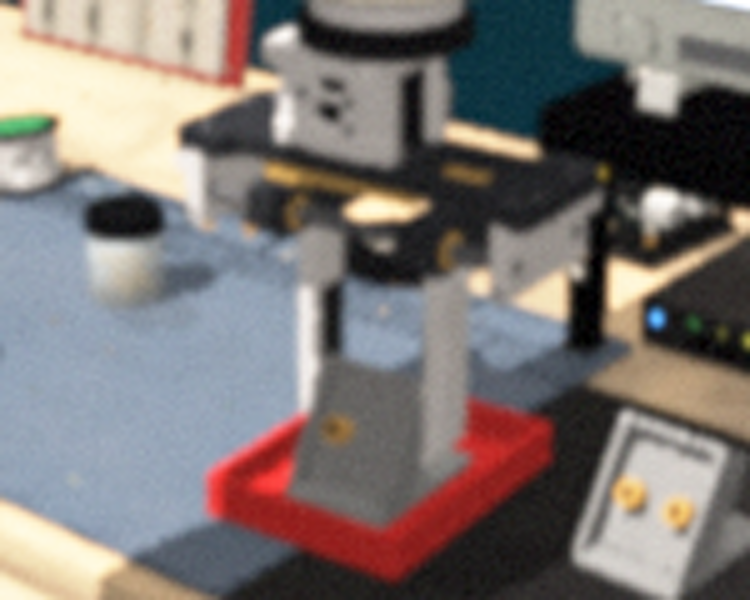

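It sits in the tray with contact at z = 0.0438, which matches the 4 mm floor. I'll release it, retreat and check.

```bash
python3 - <<'E'
from h import *
c=[.490,-.0355]
robot.gripper_to(.085)
robot.move_linear([*c,.16],velocity=.12)
robot.move_ptp([.34,-.06,.28],down(np.radians(5)))
robot.pause(.3)
t=grab('top','pics/top3.png');s=grab('side','pics/side3.png')
save(t,'pics/t3.png',(140,140,465,290),2.4);save(s,'pics/s11.png',(130,150,430,320),2.6)
print(robot.get_state()['time'],robot.get_state()['ee_pos'])
E
```

```text
30.2083 [ 0.34013958 -0.05993428  0.27963369]
```

View pics/t3.png

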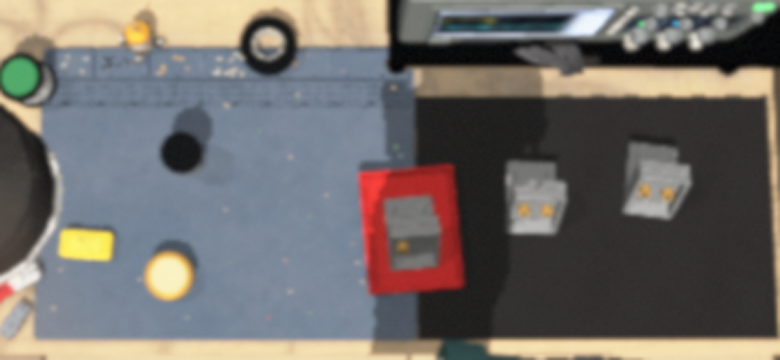

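View pics/s11.png

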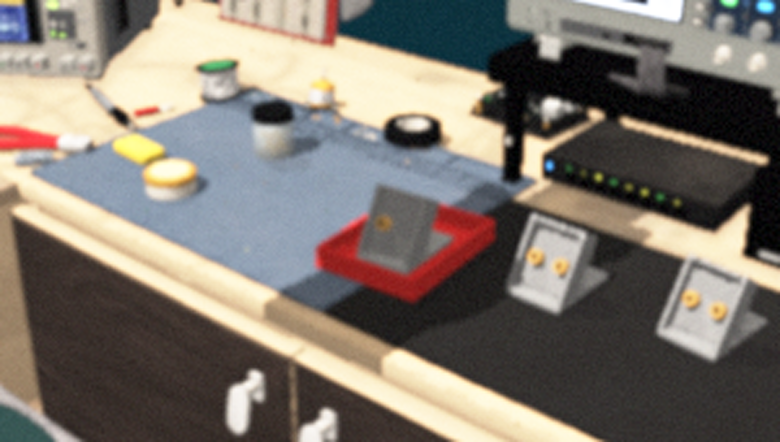

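The reject lies inside the tray (top crop px 413,233). The two sound stands lie foot up (535,198 and 657,180), each with two bosses showing. The bystanders look undisturbed, and the arm is clear.

```bash
python3 -c "
from rig import robot
robot.sign_off();print(robot.get_state()['time'])"
```

```text
the job is handed in; nothing more can be done
the job is handed in; nothing more can be done
```

I tipped all three stands over by their legs without lifting any. The leftmost stand, on the blue mat, was the faulty one: it was missing one boss. I set it in the red tray, let go, moved the arm clear and handed the job in at about 30 s of the 72 s allowed.

- **Sound stands:** the last pictures show the two right-hand stands lying foot up, each with two brass bosses. Their heels measured about 5 mm from where they began.
- **Reject:** it lies on its leg inside the tray walls. Contact on lowering came at a height that matches the tray floor.
- **Bystanders and lamp:** in the pictures the other items look unmoved, though I did not measure them. I planned the arm's path to stay clear of the lamp but did not measure the clearance.
- **Disagreement:** after tipping, the two cameras put the left stand's heel about 6 mm apart and its toe 18 mm apart. I took my grasp point mainly from the top view, and the fingers closed at 51.8 mm on the 52 mm wide foot.

No check failed. The sign-off gave no verdict.

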